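Set a sample plate overhanging the inspection stage for edge pick-up

TASK

Make the thin sample plate on the inspection stage ready to be taken by its rim: first push the sliding end stop sideways, to the left as the robot sees it, all the way to the end of its slot, so that it no longer bars the way. Then push the plate over the stage with the fingertips until it sticks out 30 mm past the stage's far edge, square to that edge and lying flat. Only push: do not lift or tip the plate, leave everything else where it stands, and finish with the robot clear.

Things in the scene. Friction and masses are not known exactly. Their poses are not given: they have to be found in the camera images.
- stage: the fixed inspection stage: a flat plate 280 mm (x, away from the robot) by 320 mm (y), cream frame with a black work face, on four posts over a black base 12 mm thick. Origin at the centre of the base's underside, on the table. x points to the far edge, y to the left, z up; its yaw varies. The top face is 70 mm above the table and flat right out to the near and far edges; low lips 6 mm high stand along the left and right sides only
- far_edge (a point): middle of the stage's far edge, at the height of the top face; 140 mm along the stage's x from its centre; axes as the stage
- end_stop (a joint): how far the end stop has slid to the left (stage +y) along its slot, m: 0 at the right end, 0.11 at the left end; moves stiffly with about 1.5 N friction and stays where it is left. It starts between 0 and 0.035, in the plate's way
- stop_mid (a point): middle of the end stop: a steel block 24 mm (x) by 50 mm (y), from 1 to 17 mm above the stage's top face, with a small round stud 6 mm high on top; this point is 9 mm above the top face and 20 mm inside the far edge; the stop slides along the stage's y
- sample_plate: the sample plate: loose rectangular aluminium plate, 90 mm (its x, front to rear) by 100 mm (its y), 6 mm thick, about 0.16 kg (varies), with a thin round wafer on it; lies flat on the stage behind the end stop, turned up to 0.3 rad from square. Origin at the centre of its underside; x towards its front (the side that faces the stage's far edge)
- plate_front (a point): middle of the plate's front face, 45 mm from the plate's centre along its x, half-way up (3 mm)
- plate_mid (a point): the plate's centre, half-way up (3 mm above its underside)
- objective: bystander: short steel microscope objective standing on the stage near its left side (+y of the stage), 30 mm across, 44 mm tall; origin at the centre of its underside
- standoff: bystander: plain steel round post 22 mm across, 30 mm tall, standing on the stage near its right side; origin at the centre of its underside
- lens_cap: bystander: white round cap 28 mm across, 12 mm tall, lying on the stage near its rear left corner; origin at the centre of its underside
- objective_b: bystander: dark objective on the table left of the stage, 35 mm across, 51 mm tall; origin at its underside
- solvent: bystander: white plastic bottle on the table left of the stage, 56 mm across, 120 mm tall; origin at its underside
- parts_tray: bystander: grey open tray 120 x 160 x 30 mm on the table right of the stage; origin at the centre of its underside
- driver: bystander: screwdriver 160 mm long lying on the table right of the stage; origin under its middle
- wafer_dish: bystander: white shallow dish 100 mm across, 18 mm tall, on the table left of the stage; origin at its underside
Things that resemble listed ones, but are neither listed nor needed, are in the scene too. There is more than one size of the sample_plate; the job needs the smallest.

How it is judged:
By the outcome, as a careful person would: the job done as asked, in the order asked, and still so for the second after the job is handed in, with the robot touching nothing.
It also fails if it takes over 45 s, if anything falls off the work surface, if the arm or the gripper's body presses on something with over 40 N, if the wrist force passes 120 N, or if a joint passes its speed limit or range.

ROBOT

A 6-joint arm with a two-finger parallel gripper is mounted at the origin on the work surface. World frame = base frame: x ahead of the robot, y to its left, z up, the work surface at z = 0. Lengths are in m, angles in rad, forces in N, time in s.
With the tool pointing down it reaches from about 0.25 to 0.775 m from the base axis. Payload 4 kg.
Tool frame: the origin (TCP) lies at the centre of the arm's flange, where the gripper is bolted on; the fingertips stand 199 mm ahead of it and the grasp point (between the pads) lies 180 mm ahead of it (robot.tcp_to_tips is the z of the fingertips in the tool frame, in m); z points along the fingers, y is the line along which they close (so a half turn about z gives the same grasp; the last joint's range is limited). The gripper opens to 94 mm and grips with 3 to 60 N. Pads are 16 mm wide; open, the fingers measure 119 mm over their backs; the gripper's body (75 mm by 177 mm) begins 78 mm behind the grasp point.
Start: joints at [-1.328, 0.087, 1.371, -0, 1.684, -0.103], TCP at [0.186, -0.517, 0.405] pointing down, gripper open.
Joint ranges: [-3.1, 3.1], [-0.76, 2.03], [0.27, 2.55], [-1.08, 4.22], [0.17, 2.65], [-2.57, 2.57]. Speed limits (rad/s): [2.79, 2.79, 3.14, 3.14, 3.14, 3.14].

INTERFACE

Orientations are given as [roll, pitch, yaw] about the fixed x, y, z axes, in that order (R = Rz(yaw) Ry(pitch) Rx(roll)).
In Python, from bench import robot gives the robot as it stands.
- The arm moves only by the tool play_rows, never from a script. Its arguments are lists of equal length, an entry for each row: "translation": the shift along the tool's x, y, z scaled (see below), a list of three; "twist": the turn, a rotation vector about the tool's x, y, z scaled (see below), a list of three; "gripper": the opening, from -1 (shut) to 1 (fully open). A call has 1 to 8 rows; each row shifts and turns the commanded pose from where the row before left it, along the tool's axes as they then stand; what a row does not reach is not made up. The controller multiplies each number of a shift by 0.04 m and each number of a turn by 0.1 rad. A row lasts 1/10 s, in which the tool goes at most 50 mm and 8.59 degrees, less where a joint would pass 70% of its speed; a pose out of reach is approached as far as the arm can. A call with a number of a shift or a turn outside -1 to 1 is refused whole. A call with a gripper value outside its range is refused whole. The fingers move at their own pace and stop on an object; the grip force is fixed at half the most. Time passes only in rows, so rows that do not move let the fingers close. It gives the time, the measured TCP pose, the force, the opening and the grip force at its end, in the units of the state.
- robot.get_obs(): the state, without advancing time (a new reading comes with each control period).
- robot.snapshot(name): name is "scene" or "top" or "wrist"; returns the picture (384x512x3 uint8, red, green, blue); there is no depth.
- robot.camera_model(name): a dict with "camera_matrix" (3x3 intrinsics, pixels), "rvec" (rotation vector, rad) and "tvec" (3), from world to camera coordinates, as OpenCV has them. Camera axes: x right, y down, z forward; pixel columns grow to the right and rows downward; lengths in m; the calibration is good to about 2 mm. A picture is of the moment at which its call begins: read the wrist's pose just before it. camera_model takes no time and is no camera call; for the wrist camera it gives the pose at the moment of the call.
- robot.close_job(): hands the job in; it is judged then, once.
Trained networks look in the newest picture that a camera, given by its name, has taken for a name from the list of things; names that differ only in an ending like _2 or _b are one class to them, and where a whole thing is asked for, a point or a joint stands for the part that bears it (a point fixed in the world has none). Each returns a list of dicts, best first, with "score" (0 to 1); they miss things now and then, are a little off and sometimes report something else, mostly with a low value. They report only what shows in the picture. A call takes as long as a camera call. They do not tell look-alikes from the thing itself.
- robot.recognise(name, camera): "centre" ([x, y, z] in m, in world coordinates, good to about 4 mm: the middle of the surface that is visible of it).
- robot.spot_point(name, camera): "centre" ([x, y, z] in m, in world coordinates, good to about 4 mm: a listed point, or the origin of a listed thing).
The state is a dict: "time": time; "joint_positions": joint angles; "qvel": joint speeds; "joint_torque": joint torques, N m; "tool_pos": TCP position; "ee_rot": TCP orientation; "wrist_force": force on the tool from outside, world axes, zero at the start; "wrist_torque": the same for the moment, N m; "width": finger opening in m; "finger_force": force on a finger pad.
Only numpy, scipy, OpenCV 4.12 (cv2) and the standard library are available. Lean on these libraries where they do the work, as an engineer would, in place of code of your own. Each camera call takes 0.05 s, during which the arm holds its last target. There are 200 camera calls.

## Working session

There is one attempt and no reset: what is moved stays moved. The work goes in short steps, Python scripts to look and compute and a tool call to move; the robot and the scene stay as the last step left them, time stands still between calls to the robot, and variables do not carry over. Pictures are saved under pics/ and viewed, at most 10 in all, crops included, and the job is handed in when it is done.

Besides the shell and the picture viewer there is one more tool, called after "Request:" by a JSON object that holds its "name" and its "arguments". play_rows: Moves the arm, as the interface text tells. Its arguments: {"type":"object","properties":{"translation":{"type":"array","items":{"type":"array","items":{"type":"number","minimum":-1,"maximum":1}}},"twist":{"type":"array","items":{"type":"array","items":{"type":"number","minimum":-1,"maximum":1}}},"gripper":{"type":"array","items":{"type":"number"}}},"required":["translation","twist","gripper"]}

```bash
mkdir -p pics; cat > h.py <<'E'
import numpy as np, cv2
from bench import robot
def cam(n):
    m=robot.camera_model(n); K=np.array(m["camera_matrix"]);R=cv2.Rodrigues(np.array(m["rvec"],float))[0];t=np.array(m["tvec"],float).ravel()
    return K,R,t
def proj(n,P):
    K,R,t=cam(n); p=(K@(R@np.atleast_2d(P).T+t[:,None])).T; return p[:,:2]/p[:,2:]
def back(n,uv,z):
    K,R,t=cam(n); c=-R.T@t; d=(R.T@np.linalg.inv(K)@np.c_[np.atleast_2d(uv),np.ones(len(np.atleast_2d(uv)))].T).T
    return c+d*((z-c[2])/d[:,2])[:,None]
def save(n,f):
    im=robot.snapshot(n); cv2.imwrite(f"pics/{f}.png",im[:,:,::-1]); return im
E
python3 - <<'E'
from h import *
a=save("scene","s0");b=save("top","t0")
cv2.imwrite("pics/both.png",cv2.resize(np.vstack([a,b])[:,:,::-1],None,fx=.78,fy=.78))
print(robot.get_obs()["ee_rot"])
for c in("top","scene"):
  for n in("stage","far_edge","stop_mid","sample_plate","plate_front","plate_mid","objective","standoff","lens_cap"):
    print(c,n,[(np.round(d["centre"],3).tolist(),round(d["score"],2),proj(c,d["centre"]).round().tolist()[0]) for d in robot.spot_point(n,c)[:4]])
E
```

```text
[-3.13960982e+00 -2.17919754e-04  3.45828387e-01]
top stage []
top far_edge [([0.689, 0.1, 0.071], 0.77, [239.0, 120.0]), ([0.46, 0.229, 0.07], 0.45, [196.0, 190.0])]
top stop_mid [([0.662, 0.089, 0.076], 0.54, [242.0, 128.0])]
top sample_plate [([0.537, 0.08, 0.07], 0.92, [243.0, 167.0]), ([0.408, -0.198, 0.003], 0.83, [328.0, 211.0]), ([0.19, 0.291, -0.004], 0.75, [177.0, 274.0])]
top plate_front [([0.475, -0.219, 0.002], 0.86, [334.0, 191.0]), ([0.152, 0.238, 0.007], 0.61, [192.0, 286.0]), ([0.583, 0.078, 0.07], 0.57, [245.0, 153.0])]
top plate_mid [([0.191, 0.293, 0.003], 0.98, [176.0, 274.0]), ([0.543, 0.078, 0.076], 0.63, [244.0, 165.0]), ([0.409, -0.198, 0.004], 0.62, [328.0, 211.0])]
top objective [([0.562, 0.226, 0.075], 0.64, [198.0, 158.0]), ([0.505, 0.4, 0.0], 0.43, [149.0, 178.0]), ([0.541, 0.08, 0.076], 0.26, [244.0, 166.0])]
top standoff [([0.578, -0.034, 0.072], 0.41, [280.0, 155.0])]
top lens_cap [([0.459, 0.229, 0.067], 0.48, [196.0, 190.0])]
scene stage [([0.545, 0.1, -0.002], 0.63, [283.0, 239.0])]
scene far_edge [([0.69, 0.1, 0.069], 0.81, [277.0, 267.0])]
scene 
[... 207 characters left out ...]
.0, 191.0])]
scene plate_front [([0.586, 0.08, 0.076], 0.81, [275.0, 233.0]), ([0.471, -0.221, 0.001], 0.79, [185.0, 205.0]), ([0.148, 0.235, 0.006], 0.76, [338.0, 151.0])]
scene plate_mid [([0.189, 0.293, 0.007], 0.9, [354.0, 161.0]), ([0.541, 0.078, 0.076], 0.77, [277.0, 220.0]), ([0.41, -0.2, 0.003], 0.67, [196.0, 191.0]), ([0.666, 0.092, 0.08], 0.32, [275.0, 257.0])]
scene objective [([0.562, 0.229, 0.069], 0.65, [330.0, 235.0]), ([0.498, 0.409, 0.0], 0.49, [391.0, 240.0]), ([0.667, 0.094, 0.08], 0.43, [276.0, 257.0])]
scene standoff [([0.583, 0.083, 0.077], 0.56, [276.0, 232.0]), ([0.581, -0.036, 0.073], 0.49, [234.0, 226.0])]
scene lens_cap [([0.46, 0.225, 0.067], 0.5, [331.0, 207.0])]
```

View pics/both.png

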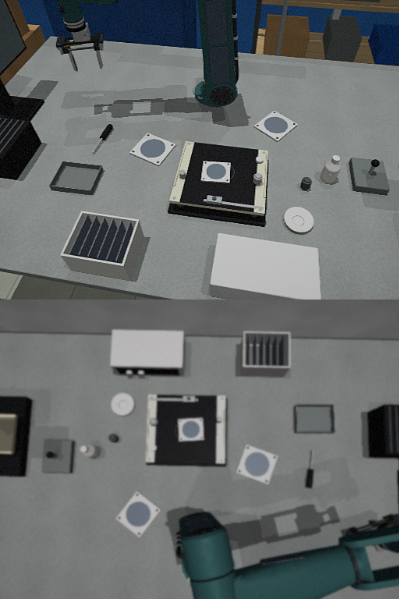

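The plate candidates in the top view are at (243,167) on the stage and at (328,211) and (177,274) on the table. Only the first lies on the stage and it looks smallest; I'll confirm that in a crop from the wrist view. First, the arm moves over the stage.

Request:
{"name": "play_rows", "arguments": {"translation": [[0, -1, 0], [0, -1, 0], [0, -1, 0], [0, -1, 0], [0.6, -1, 0], [0.6, -1, 0], [0.6, -1, 0], [0.6, -1, 0]], "twist": [[0, 0, 0.865], [0, 0, 0.865], [0, 0, 0.865], [0, 0, 0.865], [0, 0, 0], [0, 0, 0], [0, 0, 0], [0, 0, 0]], "gripper": [-1, -1, -1, -1, -1, -1, -1, -1]}}

```text
time: 1.8
tool_pos: [0.2484, -0.2002, 0.405]
ee_rot: [3.14, -0.001, -0.002]
wrist_force: [1.2, -0.4, 0.2]
width: 0.0337
finger_force: 0.0
```

Request:
{"name": "play_rows", "arguments": {"translation": [[0.6, -1, 0], [0.6, -1, 0], [0.6, -1, 0], [0.6, -1, 0], [0.6, -1, 0], [0.6, -1, 0], [0.6, 0, 0], [0, 0, 0]], "twist": [[0, 0, 0], [0, 0, 0], [0, 0, 0], [0, 0, 0], [0, 0, 0], [0, 0, 0], [0, 0, 0], [0, 0, 0]], "gripper": [-1, -1, -1, -1, -1, -1, -1, -1]}}

```text
time: 2.6
tool_pos: [0.4178, 0.0395, 0.4041]
ee_rot: [3.141, 0.001, 0.004]
wrist_force: [-0.2, -0.2, -0.4]
width: 0.0006
finger_force: 0.0
```

```bash
python3 - <<'E'
from h import *
o=robot.get_obs();print(o["time"],o["tool_pos"],o["ee_rot"],o["width"])
K,R,t=cam("wrist");print((-R.T@t).round(3),R.round(2).tolist(),K[0,0])
c=save("wrist","w0");b=cv2.imread("pics/t0.png")[110:300,150:370]
cv2.imwrite("pics/w0b.png",np.vstack([c[:,:,::-1],cv2.resize(b,(245,212)) .copy() if 0 else cv2.copyMakeBorder(cv2.resize(b,(245,212)),0,0,0,267,0)]))
for n in("far_edge","stop_mid","plate_front","plate_mid","objective","standoff","lens_cap"):
    print(n,[(np.round(d["centre"],3).tolist(),round(d["score"],2),proj("wrist",d["centre"]).round().tolist()[0]) for d in robot.spot_point(n,"wrist")[:3]])
E
```

```text
2.6 [0.4178451  0.03948278 0.40412834] [3.14136617e+00 7.90030669e-04 3.50117390e-03] 0.000635531518552029
[0.488 0.04  0.384] [[0.0, -1.0, 0.0], [-0.97, -0.0, 0.24], [-0.24, -0.0, -0.97]] 312.0785146478002
far_edge []
stop_mid []
plate_front [([0.584, 0.083, 0.072], 0.88, [199.0, 1.0]), ([0.471, -0.219, 0.008], 0.73, [467.0, 127.0]), ([0.152, 0.241, 0.006], 0.65, [109.0, 355.0])]
plate_mid [([0.187, 0.29, 0.004], 0.97, [73.0, 333.0]), ([0.408, -0.2, 0.005], 0.83, [442.0, 179.0]), ([0.538, 0.079, 0.072], 0.65, [206.0, 57.0])]
objective [([0.563, 0.223, 0.069], 0.75, [49.0, 30.0])]
standoff [([0.58, -0.036, 0.066], 0.79, [331.0, 9.0])]
lens_cap [([0.46, 0.229, 0.069], 0.86, [59.0, 142.0])]
```

View pics/w0b.png

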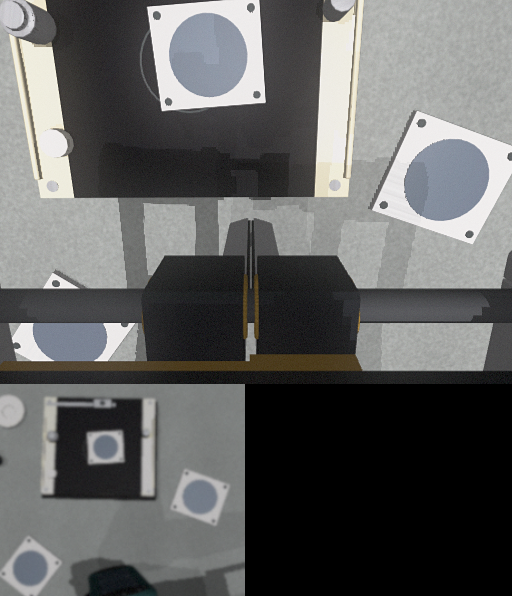

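The wrist view shows the stage plate at (206,57), which is smaller than the table plates at (448,178) and (70,340), so it is the one to push. I'll go further ahead to see the far edge and the stop.

Request:
{"name": "play_rows", "arguments": {"translation": [[1, 0, 0], [1, -0.2, 0], [1, -0.2, 0], [1, -0.2, 0], [0, 0, 0], [0, 0, 0]], "twist": [[0, 0, 0], [0, 0, 0], [0, 0, 0], [0, 0, 0], [0, 0, 0], [0, 0, 0]], "gripper": [-1, -1, -1, -1, -1, -1]}}

```text
time: 3.6
tool_pos: [0.5767, 0.0616, 0.4036]
ee_rot: [3.141, 0.003, -0.001]
wrist_force: [0.4, 0.1, -0.1]
width: 0.0005
finger_force: 0.0
```

```bash
python3 - <<'E'
from h import *
o=robot.get_obs();print(o["time"],o["tool_pos"],o["ee_rot"])
c=save("wrist","w1");cv2.imwrite("pics/w1b.png",cv2.resize(c[:,:,::-1],(800,600)))
for n in("far_edge","stop_mid","plate_front","plate_mid","objective","standoff"):
    print(n,[(np.round(d["centre"],3).tolist(),round(d["score"],2),proj("wrist",d["centre"]).round().tolist()[0]) for d in robot.spot_point(n,"wrist")[:2]])
E
```

```text
3.6 [0.57671788 0.06158241 0.40355243] [ 3.14137739e+00  2.67819232e-03 -8.18227227e-04]
far_edge [([0.682, 0.106, 0.07], 0.93, [204.0, 76.0])]
stop_mid [([0.666, 0.09, 0.082], 0.74, [220.0, 93.0])]
plate_front [([0.471, -0.222, 0.006], 0.9, [467.0, 252.0]), ([0.583, 0.08, 0.072], 0.69, [232.0, 178.0])]
plate_mid [([0.406, -0.199, 0.005], 0.92, [441.0, 295.0]), ([0.542, 0.08, 0.072], 0.6, [233.0, 216.0])]
objective [([0.563, 0.223, 0.07], 0.84, [97.0, 196.0])]
standoff [([0.583, -0.036, 0.068], 0.57, [345.0, 177.0])]
```

View pics/w1b.png

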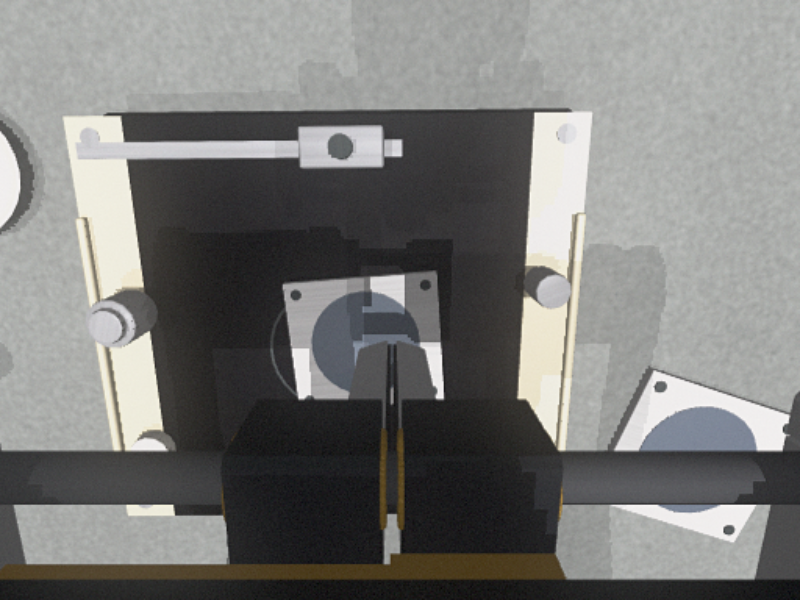

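The far edge runs from (65,116) to (591,112), and the stop's top face spans columns 299–384 and rows 126–167. The slot ends at columns 77 and 402. The plate's front corners are at (283,283) and (437,271).

```bash
python3 - <<'E'
from h import *
def B(p,z): return back("wrist",np.array(p)*.64,z)[:,:2].round(4)
f=B([(65,116),(591,112)],.07);print("far",f, "len",np.linalg.norm(f[0]-f[1]),"mid",f.mean(0),"yaw",np.arctan2(f[0]-f[1],1)[0], np.arctan2(-(f[0]-f[1])[0],(f[0]-f[1])[1]))
print("stop",B([(299,126),(384,126),(299,167),(384,167)],.087)); print("slot",B([(77,150),(402,148)],.07))
p=B([(283,283),(437,271)],.076);print("plate",p,np.linalg.norm(p[0]-p[1]),"yaw",np.arctan2(-(p[0]-p[1])[0],(p[0]-p[1])[1]))
# wrist 0 frame: rear corners measured then (camera pose at TCP .4178,.0395)
K,R,t=cam("wrist");R0=cam("wrist")[1];C=-R.T@t+np.array([.4178-.5767,.0395-.0616,0.0006])
for uv in[(40,197),(349,196),(162,110),(265,102),(148,7),(258,-2)]:
    d=R.T@np.linalg.inv(K)@np.array([*uv,1]);z=.07 if uv[1]>150 else .076
    print(uv,(C+d*(z-C[2])/d[2]).round(4))
E
```

```text
far [[ 0.6838  0.2609]
 [ 0.6857 -0.0595]] len 0.32040563353349455 mid [0.68475 0.1007 ] yaw -0.0018999977136716316 0.005930017879869432
stop [[0.6761 0.1156]
 [0.676  0.0663]
 [0.6532 0.1166]
 [0.6531 0.0664]]
slot [[0.6639 0.2567]
 [0.6649 0.0555]]
plate [[0.581  0.1324]
 [0.5888 0.0327]] 0.1000046498918925 yaw 0.07807567149583525
(40, 197) [0.4039 0.2604 0.07  ]
(349, 196) [ 0.4046 -0.063   0.07  ]
(162, 110) [0.4917 0.125  0.076 ]
(265, 102) [0.499  0.0261 0.076 ]
(148, 7) [0.5806 0.1314 0.076 ]
(258, -2) [0.5877 0.0332 0.076 ]
```

Request:
{"name": "play_rows", "arguments": {"translation": [[0.73, 0.23, 0.2], [0.73, 0.23, 0.5], [0.73, 0.22, 0.6], [0, 0, 0.8], [0, 0, 0.6], [0, 0, 0.5], [0, 0, 0]], "twist": [[0, 0, 0], [0, 0, 0], [0, 0, 0], [0, 0, 0], [0, 0, 0], [0, 0, 0], [0, 0, 0]], "gripper": [-1, -1, -1, -1, -1, -1, -1]}}

```text
time: 4.65
tool_pos: [0.6627, 0.0347, 0.2727]
ee_rot: [-3.141, 0.008, -0.0]
wrist_force: [-0.1, -0.4, -0.3]
width: 0.0004
finger_force: 0.0
```

Request:
{"name": "play_rows", "arguments": {"translation": [[0, -0.3, -0.08], [0, -0.3, 0], [0, -0.3, 0], [0, -0.3, 0], [0, -0.3, 0], [0, -0.3, 0], [0, -0.3, 0], [0, 0, 0]], "twist": [[0, 0, 0], [0, 0, 0], [0, 0, 0], [0, 0, 0], [0, 0, 0], [0, 0, 0], [0, 0, 0], [0, 0, 0]], "gripper": [-1, -1, -1, -1, -1, -1, -1, -1]}}

```text
time: 5.45
tool_pos: [0.6641, 0.1214, 0.2822]
ee_rot: [-3.14, -0.004, 0.002]
wrist_force: [1.6, 0.0, 2.7]
width: 0.0002
finger_force: 0.6
```

```bash
python3 - <<'E'
from h import *
o=robot.get_obs();print(o["time"],o["tool_pos"],o["ee_rot"],o["wrist_force"])
c=save("wrist","w2");s=save("scene","s2")
cv2.imwrite("pics/w2b.png",np.hstack([cv2.resize(c,(400,300)),cv2.resize(s[190:310,190:370],(400,300))])[:,:,::-1])
for k in("wrist","scene"):print([(np.round(d["centre"],3),round(d["score"],2)) for d in robot.spot_point("stop_mid",k)[:2]])
E
```

```text
5.45 [0.66412831 0.12141673 0.28224725] [-3.14012718e+00 -3.98152607e-03  2.30376170e-03] [1.60950058 0.01327863 2.73011497]
[(array([0.663, 0.15 , 0.081]), 0.72)]
[(array([0.665, 0.154, 0.078]), 0.67)]
```

View pics/w2b.png

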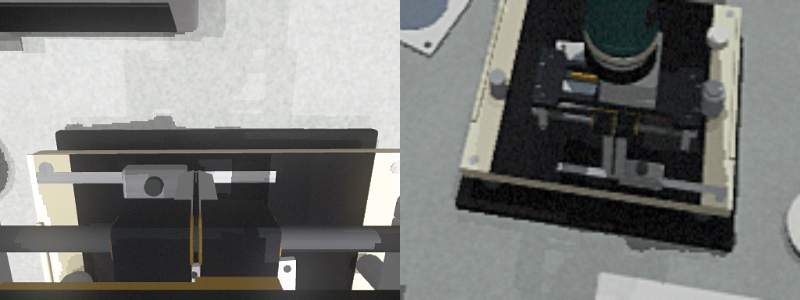

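The stop is moving, with its centre now at about y=0.155. I'll keep pushing, slightly lower.

Request:
{"name": "play_rows", "arguments": {"translation": [[0, -0.2, 0.1], [0, -0.25, 0], [0, -0.25, 0], [0, -0.2, 0], [0, 0, 0]], "twist": [[0, 0, 0], [0, 0, 0], [0, 0, 0], [0, 0, 0], [0, 0, 0]], "gripper": [-1, -1, -1, -1, -1]}}

```text
time: 6.15
tool_pos: [0.6642, 0.1557, 0.278]
ee_rot: [-3.141, -0.003, 0.0]
wrist_force: [0.1, 0.2, 5.0]
width: 0.0004
finger_force: 1.9
```

Request:
{"name": "play_rows", "arguments": {"translation": [[0, -0.15, 0], [0, -0.15, 0], [0, 0, 0]], "twist": [[0, 0, 0], [0, 0, 0], [0, 0, 0]], "gripper": [-1, -1, -1]}}

```text
time: 6.45
tool_pos: [0.6643, 0.1655, 0.2777]
ee_rot: [3.137, -0.002, -0.001]
wrist_force: [-1.0, -4.9, 9.0]
width: 0.0005
finger_force: 4.7
```

Request:
{"name": "play_rows", "arguments": {"translation": [[0, -0.15, 0], [0, 0, 0]], "twist": [[0, 0, 0], [0, 0, 0]], "gripper": [-1, -1]}}

```text
time: 6.65
tool_pos: [0.6646, 0.1677, 0.2779]
ee_rot: [3.128, -0.001, -0.004]
wrist_force: [-1.5, -16.6, 9.6]
width: 0.0006
finger_force: 9.0
```

```bash
python3 - <<'E'
from h import *
save("wrist","w3");save("scene","x")
for k in("wrist","scene"):print([(np.round(d["centre"],3),round(d["score"],2)) for d in robot.spot_point("stop_mid",k)[:2]])
E
```

```text
[(array([0.662, 0.198, 0.083]), 0.92)]
[(array([0.666, 0.203, 0.078]), 0.71), (array([ 0.397, -0.426, -0.005]), 0.52)]
```

The stop is at its left end: the side force rose to 16.6 N and its centre is at y≈0.20. I'll back off, rise, and go behind the plate.

Request:
{"name": "play_rows", "arguments": {"translation": [[0, 0.4, 0], [0, 0, -0.8], [0, 0, -0.8], [-1, 0.4, 0], [-1, 0.4, 0], [-1, 0.4, 0], [-1, 0.4, 0], [-1, 0.4, 0]], "twist": [[0, 0, 0], [0, 0, 0], [0, 0, 0], [0, 0, 0], [0, 0, 0], [0, 0, 0], [0, 0, 0], [0, 0, 0]], "gripper": [-1, -1, -1, 0.4, 0.4, 0.4, 0.4, 0.4]}}

```text
time: 7.65
tool_pos: [0.462, 0.0764, 0.3384]
ee_rot: [-3.141, 0.002, -0.0]
wrist_force: [0.1, -0.2, 1.0]
width: 0.0372
finger_force: 0.0
```

Request:
{"name": "play_rows", "arguments": {"translation": [[0, 0, 0], [0, 0, 0.5], [0, 0, 0.5], [0, 0, 0]], "twist": [[0, 0, 0], [0, 0, 0], [0, 0, 0], [0, 0, 0]], "gripper": [0.4, 0.4, 0.4, 0.4]}}

```text
time: 8.05
tool_pos: [0.4633, 0.0769, 0.2964]
ee_rot: [-3.141, 0.007, -0.0]
wrist_force: [-0.7, -1.1, 0.5]
width: 0.0652
finger_force: 0.0
```

```bash
python3 - <<'E'
from h import *
o=robot.get_obs();print(o["time"],o["tool_pos"],o["ee_rot"],o["width"])
c=save("wrist","w4");cv2.imwrite("pics/w4b.png",cv2.resize(c[:,:,::-1],(800,600)))
for k in("stop_mid","plate_mid","plate_front","far_edge"):print(k,[(np.round(d["centre"],3),round(d["score"],2)) for d in robot.spot_point(k,"wrist")[:3]])
E
```

```text
8.05 [0.46333025 0.07693198 0.29641583] [-3.14114828e+00  6.77155869e-03 -4.00245269e-04] 0.06519477828406144
stop_mid []
plate_mid [(array([0.54 , 0.076, 0.071]), 0.87)]
plate_front [(array([0.585, 0.08 , 0.069]), 0.84)]
far_edge []
```

View pics/w4b.png

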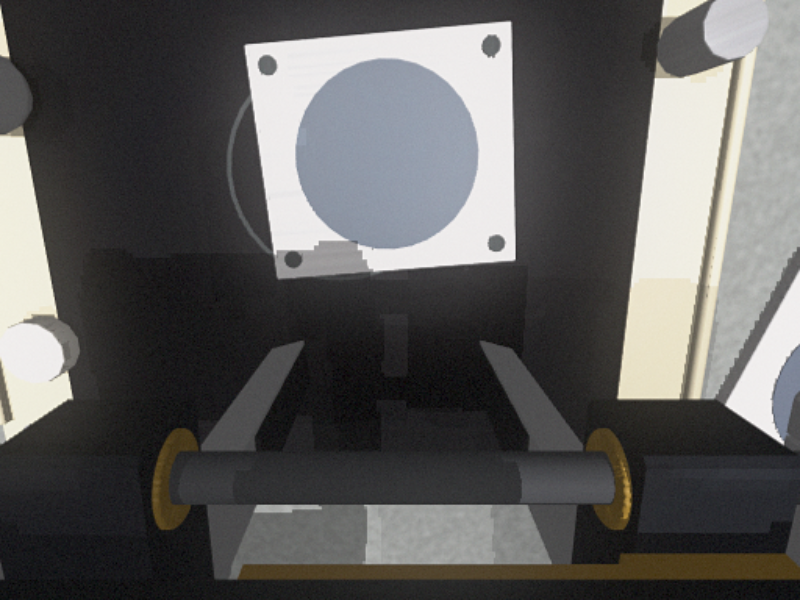

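The plate is undisturbed at (383,150), with corners (247,45) to (515,262). The tips, near (300,345) and (485,345), sit behind it.

Request:
{"name": "play_rows", "arguments": {"translation": [[0, 0, 0.3], [0, 0, 0.2], [0, 0, 0], [0, 0, 0]], "twist": [[0, 0, 0], [0, 0, 0], [0, 0, 0], [0, 0, 0]], "gripper": [0.4, 0.4, 0.4, 0.4]}}

```text
time: 8.7
tool_pos: [0.4638, 0.0768, 0.2793]
ee_rot: [3.141, 0.001, -0.0]
wrist_force: [-0.2, 0.4, 0.8]
width: 0.0658
finger_force: 0.0
```

Request:
{"name": "play_rows", "arguments": {"translation": [[0, 0, 0.17], [0, 0, 0], [0, 0, 0]], "twist": [[0, 0, 0], [0, 0, 0], [0, 0, 0]], "gripper": [0.4, 0.4, 0.4]}}

```text
time: 9.0
tool_pos: [0.4639, 0.0768, 0.2729]
ee_rot: [3.141, 0.0, -0.0]
wrist_force: [1.0, -0.0, 0.0]
width: 0.0661
finger_force: 0.0
```

Request:
{"name": "play_rows", "arguments": {"translation": [[0.25, 0, 0.03], [0.25, 0, 0], [0.25, 0, 0], [0.25, 0, 0], [0.25, 0, 0], [0.15, 0, 0], [0, 0, 0]], "twist": [[0, 0, 0], [0, 0, 0], [0, 0, 0], [0, 0, 0], [0, 0, 0], [0, 0, 0], [0, 0, 0]], "gripper": [0.4, 0.4, 0.4, 0.4, 0.4, 0.4, 0.4]}}

```text
time: 9.7
tool_pos: [0.5211, 0.0767, 0.2718]
ee_rot: [3.141, -0.001, -0.0]
wrist_force: [-0.2, 0.9, 0.6]
width: 0.0659
finger_force: 0.0
```

```bash
python3 - <<'E'
from h import *
o=robot.get_obs();print(o["time"],o["tool_pos"],o["ee_rot"],o["width"])
c=save("wrist","w5");cv2.imwrite("pics/w5b.png",cv2.resize(c[:,:,::-1],(800,600)))
for k in("stop_mid","plate_mid","plate_front","far_edge"):print(k,[(np.round(d["centre"],3),round(d["score"],2)) for d in robot.spot_point(k,"wrist")[:3]])
E
```

```text
9.7 [0.52105145 0.07673254 0.27177422] [ 3.14143225e+00 -1.17321609e-03 -3.93766792e-04] 0.06594981640620964
stop_mid []
plate_mid [(array([0.579, 0.075, 0.072]), 0.89)]
plate_front [(array([0.622, 0.074, 0.071]), 0.64)]
far_edge []
```

View pics/w5b.png

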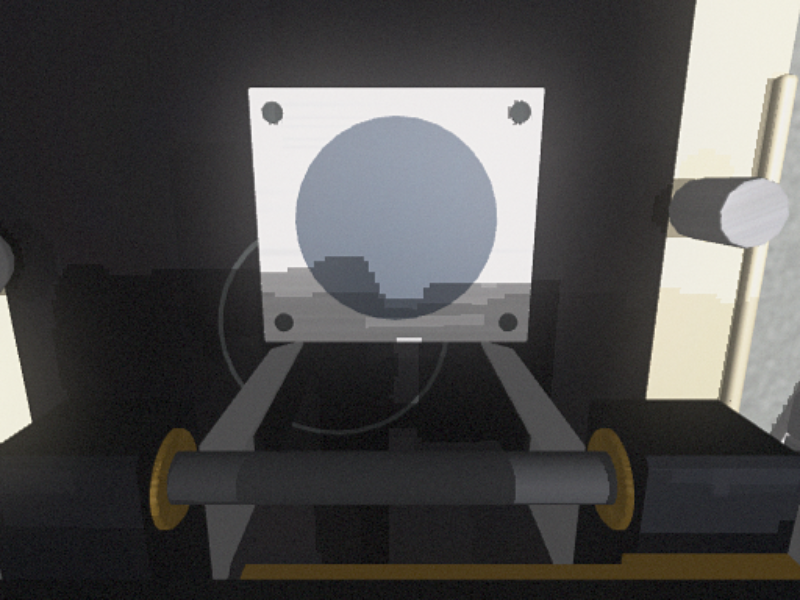

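The plate is now square: its front corners are at (249,88) and (545,88) and its rear edge is against both tips at row 341. I'll work out how far is left.

```bash
python3 - <<'E'
from h import *
print(back("wrist",np.array([(249,88),(545,88),(265,342),(527,341)])*.64,.076).round(4))
E
```

```text
[[0.6195 0.1248 0.076 ]
 [0.6194 0.0257 0.076 ]
 [0.53   0.1251 0.076 ]
 [0.5303 0.0259 0.076 ]]
```

Request:
{"name": "play_rows", "arguments": {"translation": [[0.2, 0, 0], [0.25, 0, 0], [0.25, 0, 0], [0.25, 0, 0], [0.15, 0, 0], [0, 0, 0]], "twist": [[0, 0, -0.02], [0, 0, -0.02], [0, 0, 0], [0, 0, 0], [0, 0, 0], [0, 0, 0]], "gripper": [0.4, 0.4, 0.4, 0.4, 0.4, 0.4]}}

```text
time: 10.55
tool_pos: [0.5651, 0.0769, 0.2718]
ee_rot: [3.142, -0.001, 0.004]
wrist_force: [0.4, 0.3, 0.4]
width: 0.0659
finger_force: 0.0
```

Request:
{"name": "play_rows", "arguments": {"translation": [[0.2, 0, 0], [0.25, 0, 0], [0.25, 0, 0], [0.15, 0, 0], [0, 0, 0], [0, 0, 0]], "twist": [[0, 0, 0], [0, 0, 0], [0, 0, 0], [0, 0, 0], [0, 0, 0], [0, 0, 0]], "gripper": [0.4, 0.4, 0.4, 0.4, 0.4, 0.4]}}

```text
time: 11.15
tool_pos: [0.5983, 0.0771, 0.2719]
ee_rot: [3.141, -0.001, 0.004]
wrist_force: [-0.0, -0.4, -0.3]
width: 0.0656
finger_force: 0.0
```

```bash
python3 - <<'E'
from h import *
o=robot.get_obs();print(o["time"],o["tool_pos"],o["ee_rot"],o["width"])
c=save("wrist","w6");cv2.imwrite("pics/w6b.png",cv2.resize(c[:,:,::-1],(800,600)))
for k in("stop_mid","plate_mid","plate_front","far_edge"):print(k,[(np.round(d["centre"],3),round(d["score"],2)) for d in robot.spot_point(k,"wrist")[:3]])
E
```

```text
11.15 [0.59831091 0.07706187 0.27189422] [ 3.14147364e+00 -6.78100870e-04  3.80413417e-03] 0.0655983409313702
stop_mid [(array([0.662, 0.198, 0.082]), 0.6)]
plate_mid [(array([0.655, 0.075, 0.074]), 0.67)]
plate_front [(array([0.697, 0.074, 0.072]), 0.7)]
far_edge [(array([0.656, 0.075, 0.071]), 0.38)]
```

View pics/w6b.png

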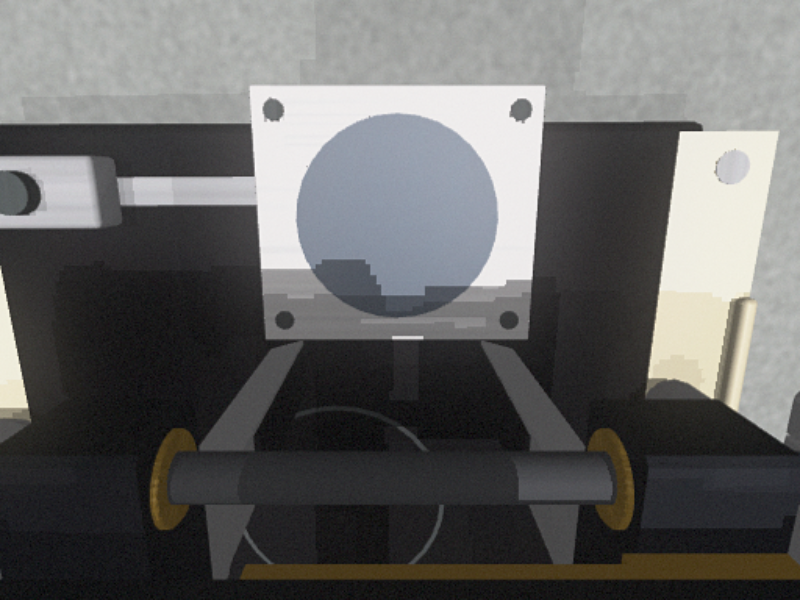

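The far edge shows at (680,131)–(778,131). The plate front is at row 86, from column 250 to 545. The stop is clear at its left end, around (60,190).

```bash
python3 - <<'E'
from h import *
f=back("wrist",np.array([(250,86),(545,86)])*.64,.076);e=back("wrist",np.array([(680,131),(778,131)])*.64,.07)
print(f.round(4),e.round(4))
# subpixel edges from gray columns
g=cv2.imread("pics/w6.png",0).astype(float)
for cols,r0,r1,z in((range(170,340,20),46,62,.076),(range(440,496,8),74,92,.07)):
    P=[]
    for c in cols:
        s=g[r0:r1,c]; d=abs(np.diff(s)); P.append((c,r0+.5+d.argmax(), round(d.max())))
    print(P); print(back("wrist",[(c,r) for c,r,_ in P],z)[:,0].round(4))
E
```

```text
[[0.698  0.1252 0.076 ]
 [0.6983 0.0264 0.076 ]] [[ 0.6847 -0.0243  0.07  ]
 [ 0.6848 -0.0589  0.07  ]]
[(170, np.float64(54.5), 40), (190, np.float64(54.5), 39), (210, np.float64(54.5), 48), (230, np.float64(54.5), 45), (250, np.float64(54.5), 45), (270, np.float64(54.5), 47), (290, np.float64(54.5), 50), (310, np.float64(54.5), 49), (330, np.float64(54.5), 52)]
[0.6982 0.6983 0.6983 0.6983 0.6984 0.6984 0.6984 0.6985 0.6985]
[(440, np.float64(83.5), 191), (448, np.float64(83.5), 193), (456, np.float64(83.5), 66), (464, np.float64(83.5), 69), (472, np.float64(83.5), 49), (480, np.float64(83.5), 52), (488, np.float64(83.5), 54)]
[0.6849 0.6849 0.6849 0.685  0.685  0.685  0.685 ]
```

Request:
{"name": "play_rows", "arguments": {"translation": [[0.15, 0, 0], [0.15, 0, 0], [0.1, 0, 0], [0, 0, 0], [0, 0, 0]], "twist": [[0, 0, 0], [0, 0, 0], [0, 0, 0], [0, 0, 0], [0, 0, 0]], "gripper": [0.4, 0.4, 0.4, 0.4, 0.4]}}

```text
time: 11.9
tool_pos: [0.6144, 0.0771, 0.2718]
ee_rot: [3.142, -0.001, 0.004]
wrist_force: [0.6, 0.2, 0.7]
width: 0.0659
finger_force: 0.0
```

```bash
python3 - <<'E'
from h import *
o=robot.get_obs();print(o["time"],o["tool_pos"],o["ee_rot"],o["width"])
c=save("wrist","w7");cv2.imwrite("pics/w7b.png",cv2.resize(c[:,:,::-1],(800,600)))
g=cv2.cvtColor(c,cv2.COLOR_RGB2GRAY).astype(float)
for cols,r0,r1,z in((range(170,340,20),46,62,.076),(range(440,496,8),90,130,.07)):
    P=[(c,r0+.5+abs(np.diff(g[r0:r1,c])).argmax()) for c in cols]
    print([p[1] for p in P]); print(back("wrist",P,z)[:,0].round(4))
E
```

```text
11.9 [0.61437521 0.07709294 0.27178174] [ 3.14152077e+00 -8.71585040e-04  3.73457659e-03] 0.06587411846333449
[np.float64(56.5), np.float64(56.5), np.float64(56.5), np.float64(56.5), np.float64(56.5), np.float64(56.5), np.float64(56.5), np.float64(56.5), np.float64(56.5)]
[0.7137 0.7137 0.7137 0.7138 0.7138 0.7138 0.7139 0.7139 0.714 ]
[np.float64(113.5), np.float64(113.5), np.float64(113.5), np.float64(113.5), np.float64(113.5), np.float64(113.5), np.float64(113.5)]
[0.6853 0.6853 0.6853 0.6853 0.6854 0.6854 0.6854]
```

View pics/w7b.png

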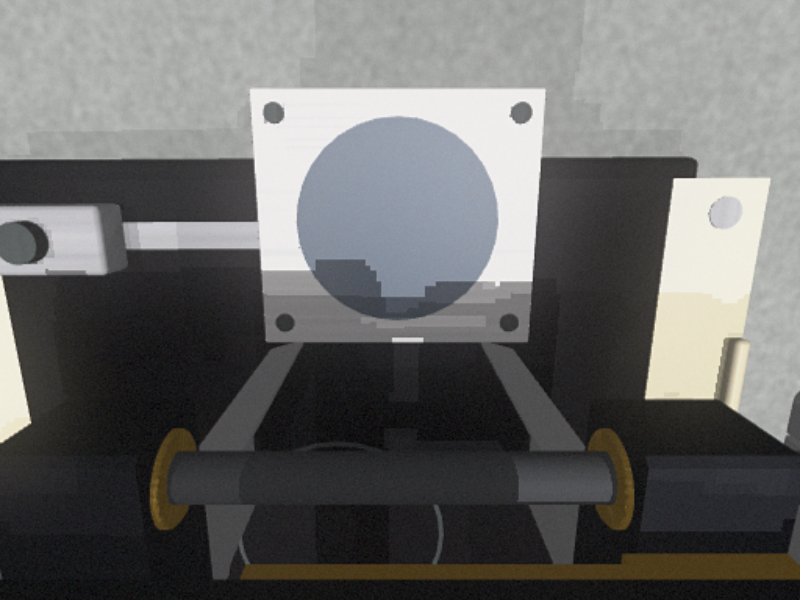

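The plate is square and sticks out about 28.4 mm. I'll nudge it 1.6 mm more, then back off and rise.

Request:
{"name": "play_rows", "arguments": {"translation": [[0.04, 0, 0], [0, 0, 0], [0, 0, 0], [-0.5, 0, 0], [-0.5, 0, 0], [-0.5, 0, -0.8], [0, 0, -1], [0, 0, -1]], "twist": [[0, 0, 0], [0, 0, 0], [0, 0, 0], [0, 0, 0], [0, 0, 0], [0, 0, 0], [0, 0, 0], [0, 0, 0]], "gripper": [0.4, 0.4, 0.4, 0.4, 0.4, 0.4, 0.4, 0.4]}}

```text
time: 12.75
tool_pos: [0.5547, 0.0769, 0.3848]
ee_rot: [3.141, 0.001, 0.004]
wrist_force: [1.0, -0.6, -0.4]
width: 0.0659
finger_force: 0.0
```

Request:
{"name": "play_rows", "arguments": {"translation": [[0, 0, -0.5], [0, 0, 0], [0, 0, 0], [0, 0, 0]], "twist": [[0, 0, 0], [0, 0, 0], [0, 0, 0], [0, 0, 0]], "gripper": [0.4, 0.4, 0.4, 0.4]}}

```text
time: 13.15
tool_pos: [0.5554, 0.0769, 0.4014]
ee_rot: [3.141, 0.004, 0.004]
wrist_force: [0.5, -0.2, -1.1]
width: 0.0658
finger_force: 0.0
```

```bash
python3 - <<'E'
from h import *
o=robot.get_obs();print(o["time"],o["tool_pos"],o["ee_rot"])
c=save("wrist","w8");cv2.imwrite("pics/w8b.png",cv2.resize(c[:,:,::-1],(800,600)))
K,R,t=cam("wrist")
for k in("stop_mid","plate_mid","plate_front","far_edge","objective","standoff","lens_cap"):print(k,[(np.round(d["centre"],3),round(d["score"],2)) for d in robot.spot_point(k,"wrist")[:2]])
g=cv2.cvtColor(c,cv2.COLOR_RGB2GRAY).astype(float)
for n,xyz in(("front",[(.7147,y,.076) for y in np.linspace(.035,.118,9)]),("edge",[(.685,y,.07) for y in (-.055,-.05,-.045,-.04,-.035,-.03)])):
    P=[]
    for u,v in proj("wrist",xyz):
        u=int(round(u));v=int(round(v));s=g[max(v-7,0):v+8,u];d=abs(np.diff(s));P.append((u,max(v-7,0)+.5+(d*np.arange(len(d))).sum()/d.sum() if 0 else max(v-7,0)+.5+d.argmax()))
    print(n,[p[1] for p in P],back("wrist",P,xyz[0][2])[:,0].round(4))
E
```

```text
13.15 [0.55536126 0.07687857 0.40136549] [3.1413273  0.00402666 0.00374135]
stop_mid [(array([0.664, 0.198, 0.08 ]), 0.62)]
plate_mid [(array([0.674, 0.075, 0.074]), 0.87)]
plate_front [(array([0.713, 0.075, 0.072]), 0.88), (array([ 0.471, -0.221,  0.006]), 0.56)]
far_edge []
objective [(array([0.56 , 0.225, 0.069]), 0.55)]
standoff [(array([ 0.583, -0.038,  0.07 ]), 0.68)]
lens_cap [(array([0.544, 0.101, 0.002]), 0.74)]
front [np.float64(13.5), np.float64(8.5), np.float64(8.5), np.float64(8.5), np.float64(8.5), np.float64(8.5), np.float64(8.5), np.float64(8.5), np.float64(13.5)] [0.7128 0.7168 0.7167 0.7167 0.7166 0.7166 0.7166 0.7165 0.7125]
edge [np.float64(45.5), np.float64(46.5), np.float64(46.5), np.float64(46.5), np.float64(46.5), np.float64(46.5)] [0.6881 0.6872 0.6872 0.6872 0.6872 0.6872]
```

View pics/w8b.png

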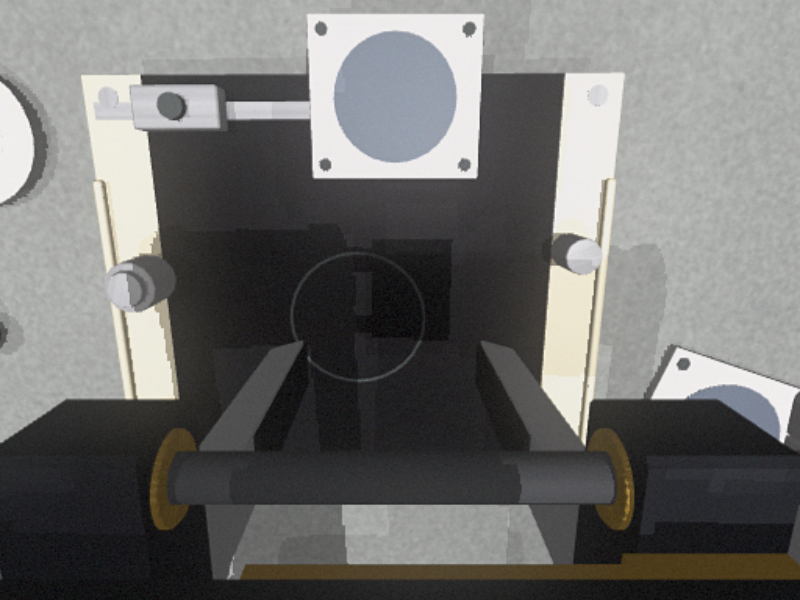

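The stop is at its left end at (175,105). The plate is flat and square at (396,95), sticking out 29.5–30 mm, nothing else has moved, and the robot is clear. I'm handing in.

```bash
python3 -c "
from bench import robot
print(robot.close_job())"
```

```text
the job is handed in; nothing more can be done
None
```

I pushed the stop to its left end (side force rose to 16.6 N there), then pushed the plate flat and square to about 30 mm past the far edge (last picture: 29.5 mm, good to about 1 mm), and handed the job in at about 13.5 s with the robot clear; no verdict was returned.

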